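Raise the ratchet photo lamp four clicks and lock it

TASK

The photo lamp's ratchet column is right down. Lift it by the bar on top, feeling for the clicks, until the pawl has clicked exactly four times (it cannot be lowered again), let it sink gently until it rests on that fourth notch, and let go. Then swing the locking lever at the end of the foot fully over to its other stop without forcing it, and leave the jar, bottle and bowl where they are.

Things in the scene. Friction and masses are not known exactly. Their poses are not given: they have to be found in the camera images.
- stand: The lamp stand, fixed to the table: dark steel foot 190 x 150 x 12 mm (x, y, z), a grey housing 64 x 50 mm, 160 mm tall, around the column, and an arm of the foot, 70 mm wide, out to 225 mm along +y. Origin on the table under the column's axis, z up; x is the way the lamp faces, away from the robot within 0.3 rad.
- housing_top (a point): Middle of the housing's top, 160 mm up. Hidden inside, a sprung pawl clicks under the column's 7 saw teeth, 15 mm apart; they let it go up only. The first click comes (nothing felt in the first 10 mm) after 22 to 54 mm of travel, different in each stand and not visible, so height does not tell the notch: count clicks by feel.
- column (a joint): Height (m) of the column above its bottom stop; 0 at the start. 0.5 to 0.7 kg, friction 1.5 N. At each tooth the pull rises 4 to 10 N over 6 mm, then eases over 4 mm; the click has come once it is back to the bare weight, and it stays there about 4 mm more. Lower it onto the notch in the hand, slower than 0.15 m/s; resting, it hangs on the hand no more. Press down with no more than 30 N.
- handle (a point): Centre of the black grab bar topping the column, 215 mm up at the start, rising with it. The bar lies along the stand's x: 70 mm long, 16 wide (y), 22 high; grip it across from above. 22 mm clear under it, then the lamp's arm (20 mm wide, column to +x); the lamp panel (120 wide, 75 high) hangs 88 mm ahead of the column's axis.
- lock_lever (a joint): Locking lever's angle, rad: 0 at the start (leaning 0.4 rad to the stand's -x, towards the robot), 0.8 at its other stop (leaning 0.4 to +x). Axis along the stand's y, 190 mm along +y from the stand's origin, 32 mm up. Stiff (about 2 N at the ball), stays where left, rigid stop: push with no more than 25 N.
- lever_ball (a point): Centre of the lever's black ball (26 mm across), 90 mm from the lever's axis on a 12 mm rod; it swings with the lever, 115 mm up at both stops, 122 mm midway.
- jar: Amber glass jar with brass lid, 84 mm across, 110 mm high, in front of the lamp; origin at its underside. Leave alone.
- bottle: Dark green glass bottle, 68 mm across, 200 mm high; origin at its underside. Leave alone.
- bowl: Clear glass bowl, 140 mm across, 70 mm high; origin at its underside. Leave alone.

How it is judged:
By the outcome, as a careful person would: the job done as asked, in the order asked, and still so for the second after the job is handed in, with the robot touching nothing.
It also fails if it takes over 72 s, if anything falls off the work surface, if the arm or the gripper's body presses on something with over 40 N, if the wrist force passes 120 N, or if a joint passes its speed limit or range.

ROBOT

A 6-joint arm with a two-finger parallel gripper is mounted at the origin on the work surface. World frame = base frame: x ahead of the robot, y to its left, z up, the work surface at z = 0. Lengths are in m, angles in rad, forces in N, time in s.
With the tool pointing down it reaches from about 0.3 to 1 m from the base axis. Payload 5.1 kg.
Tool frame: the origin (TCP) lies between the finger pads; the fingertips stand 11 mm ahead of it and the grasp point (between the pads) lies 8 mm behind it (ctrl.tips_ahead is the x of the fingertips in the tool frame, in m); x points along the fingers, y is the direction in which the jaws open and shut, and the axes are right-handed (so a half turn about x gives the same grasp; the last joint's range is limited). The gripper opens to 95 mm and grips with 3 to 60 N. Pads are 20 mm wide; open, the fingers measure 119 mm over their backs; the gripper's body (75 mm by 180 mm) begins 59 mm behind the grasp point.
Start: joints at [1.109, 0.124, 1.65, -0, 1.367, -0.083], TCP at [0.24, 0.604, 0.226] pointing down, gripper open.
Joint ranges: [-2.61, 2.61], [-1.02, 2.33], [0.03, 2.71], [-1.35, 4.49], [0.32, 2.68], [-2.91, 2.91]. Speed limits (rad/s): [2.57, 2.57, 3.14, 3.14, 3.14, 3.14].

INTERFACE

Orientations are given as a rotation vector (axis times angle).
In Python, from workcell import sensors, imaging, finish_job, ctrl gives the robot as it stands. The module is installed in compiled form; this text tells all that it offers.
- The arm moves only by the tool jog_arm, never from a script. Its argument "commands" is a list that holds one entry, the list of rows, each a list of 7 numbers: the shift along the tool's x, y, z in mm, then the turn, a rotation vector about the tool's x, y, z in rad, then the finger opening in mm, from 0 to 95.1. In form: [[[tx, ty, tz, wx, wy, wz, jaw], ...]]. A call has 1 to 20 rows; each row is the pose to reach, as a shift and turn from the pose measured when the call began, along the tool's axes at that moment; what a row does not reach only later rows make up. A row lasts 1/12 s, in which the tool goes at most 41.7 mm and 7.16 degrees, less where a joint would pass 70% of its speed; a pose out of reach is approached as far as the arm can. A call with a gripper value outside its range is refused whole. The fingers move at their own pace and stop on an object; "squeeze" is the grip in N (left out, the last holds). Time passes only in rows, so rows that repeat a pose let the fingers close. It gives the time, the measured TCP pose, the force and the opening at its end, in the units of the state.
- sensors.observe(): the state, without advancing time (a new reading comes with each control period).
- imaging.read_camera(name): name is "scene" or "top"; returns a dict with "img" (420x560x3 uint8, blue, green, red), "mtx" (3x3 intrinsics, pixels), "origin" and "orientation" of the camera in the world. Camera axes: x right, y up, looking along -z (the intrinsics and any distortion apply to the point x, -y, -z); pixel columns grow to the right and rows downward; lengths in m; the calibration is good to about 2 mm. A picture is of the moment at which its call begins. There is no depth.
- finish_job(): hands the job in, once; it reports no verdict.
Trained networks look in a picture, given as the dict that the camera call returned (one of the last four; its "shot" number tells which), for a name from the list of things; names that differ only in an ending like _2 or _b are one class to them, and where a whole thing is asked for, a point or a joint stands for the part that bears it (a point fixed in the world has none). Each returns a list of dicts, best first, with "p" (0 to 1); they miss things now and then, are a little off and sometimes report something else, mostly with a low value. They report only what shows in the picture. A call takes as long as a camera call.
- imaging.recognise(label, picture): "bbox" ([left, top, right, bottom] in pixels, round what is visible of it).
- imaging.mark_of(label, picture): "xy" ([column, row] in pixels: a listed point, or the origin of a listed thing).
The state is a dict: "time": time; "qpos": joint angles; "qvel": joint speeds; "effort": joint torques, N m; "position": TCP position; "eef_rot": TCP orientation; "ft_force": force on the tool from outside, world axes, zero at the start; "ft_torque": the same for the moment, N m; "gripper_width": opening from 0.0 (shut) to 1.0 (fully open).
Only numpy, scipy, OpenCV 4.12 (cv2) and the standard library are available. Lean on these libraries where they do the work, as an engineer would, in place of code of your own. Each camera call takes 0.05 s, during which the arm holds its last target. There are 200 camera calls.

## Working session

There is one attempt and no reset: what is moved stays moved. The work goes in short steps, Python scripts to look and compute and a tool call to move; the robot and the scene stay as the last step left them, time stands still between calls to the robot, and variables do not carry over. Pictures are saved under pics/ and viewed, about 8 in all and at most 12, crops included, and the job is handed in when it is done.

Besides the shell and the picture viewer there is one more tool, called after ">>>" as name([rows], argument=value, ...), one row to a line, values as JSON. jog_arm: Moves the arm, as the interface text tells. Its arguments: {"type":"object","properties":{"commands":{"type":"array","items":{"type":"array","items":{"type":"array","items":{"type":"number"}}}},"squeeze":{"type":"number"}},"required":["commands"]}

```bash
mkdir -p pics; cat > h.py <<'E'
import numpy as np, cv2
from scipy.spatial.transform import Rotation as R
from workcell import sensors, imaging, finish_job, ctrl
def ray(p,xy):
    K=np.array(p["mtx"]); o=np.array(p["orientation"]); 
    if o.shape==(3,): M=R.from_rotvec(o).as_matrix()
    elif o.shape==(4,): M=R.from_quat(o).as_matrix()
    else: M=o
    v=np.linalg.inv(K)@[xy[0],xy[1],1]; d=M@[v[0],-v[1],-v[2]]
    return np.array(p["origin"]),d/np.linalg.norm(d)
def atz(p,xy,z):
    o,d=ray(p,xy); return o+d*(z-o[2])/d[2]
def tri(a,b):
    (o,d),(q,e)=a,b
    s=np.linalg.lstsq(np.c_[d,-e],q-o,rcond=None)[0]; P=o+d*s[0];Q=q+e*s[1]
    return (P+Q)/2,np.linalg.norm(P-Q)
E
python3 - <<'E'
from h import *
s=sensors.observe(); print({k:np.round(v,3) for k,v in s.items()}, ctrl.tips_ahead)
ps={n:imaging.read_camera(n) for n in("scene","top")}
for n,p in ps.items():
    print(n,{k:(np.round(v,3).tolist()) for k,v in p.items() if k!='img'})
    cv2.imwrite(f"pics/{n}0.png",p["img"])
Z=dict(stand=0,housing_top=.16,handle=.215,lever_ball=.115,jar=0,bottle=0,bowl=0)
for l,z in Z.items():
    m={}
    for n,p in ps.items():
        r=imaging.mark_of(l,p)
        for q in r[:2]: print(l,n,round(q["p"],2),np.round(q["xy"]),np.round(atz(p,q["xy"],z),3))
        if r: m[n]=ray(p,r[0]["xy"])
    if len(m)==2: print("   tri",tri(*m.values()))
E
```

```text
{'time': np.float64(0.0), 'qpos': array([ 1.109,  0.125,  1.652, -0.   ,  1.367, -0.083]), 'qvel': array([ 0.001, -0.   ,  0.002,  0.   ,  0.002, -0.002]), 'effort': array([-1.0000e-03, -4.1761e+01, -3.5993e+01,  7.7000e-02,  4.9000e-02,
       -0.0000e+00]), 'position': array([0.24 , 0.603, 0.224]), 'eef_rot': array([ 0.296,  1.551, -0.299]), 'ft_force': array([-0.022, -0.153,  0.188]), 'ft_torque': array([-0.006, -0.04 , -0.017]), 'gripper_width': np.float64(1.001)} 0.011
scene {'mtx': [[415.283, 0.0, 281.931], [0.0, 415.283, 213.06], [0.0, 0.0, 1.0]], 'origin': [1.151, 0.582, 0.841], 'orientation': [0.382, 0.965, 2.203], 'shot': 1}
top {'mtx': [[489.835, 0.0, 280.948], [0.0, 489.835, 218.106], [0.0, 0.0, 1.0]], 'origin': [0.453, 0.028, 1.725], 'orientation': [0.077, -0.068, -1.571], 'shot': 2}
stand scene 0.55 [279. 224.] [ 0.56  -0.046  0.   ]
stand top 0.94 [305. 236.] [ 0.549 -0.047  0.   ]
stand top 0.48 [312. 179.] [ 0.752 -0.072  0.   ]
   tri (array([ 0.55208287, -0.04954818, -0.0083488 ]), np.float64(0.00634382700048439))
housing_top scene 0.8 [281. 180.] [ 0.557 -0.041  0
[... 403 characters left out ...]
ver_ball top 0.64 [247. 247.] [0.506 0.149 0.115]
   tri (array([0.50876568, 0.144962  , 0.1184954 ]), np.float64(0.008152191725116288))
jar scene 0.83 [222. 254.] [ 0.753 -0.07   0.   ]
jar top 0.72 [314. 177.] [ 0.758 -0.079  0.   ]
   tri (array([ 0.75452299, -0.07629285, -0.00284762]), np.float64(0.009629329933696912))
bottle scene 0.68 [234. 159.] [ 0.449 -0.39   0.   ]
bottle top 0.63 [402. 264.] [ 0.451 -0.385  0.   ]
   tri (array([ 0.45169823, -0.38479181,  0.00370354]), np.float64(0.0023544646931929003))
bowl scene 0.93 [440. 330.] [0.539 0.46  0.   ]
bowl top 0.56 [164. 236.] [0.548 0.452 0.   ]
   tri (array([0.54509089, 0.45617441, 0.00327101]), np.float64(0.011237843190751514))
```

```bash
python3 -c "
import cv2,numpy as np
a=cv2.imread('pics/top0.png')[150:290,200:360];b=cv2.imread('pics/scene0.png')[120:280,190:390]
cv2.imwrite('pics/c.png',np.hstack([cv2.resize(a,(400,350)),cv2.resize(b,(400,320)) if 0 else cv2.resize(b,(400,350))]))
cv2.imwrite('pics/t.png',cv2.resize(a,(800,600) if 0 else (686,600),interpolation=cv2.INTER_CUBIC))"
```

```text
(no output)
```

View pics/t.png

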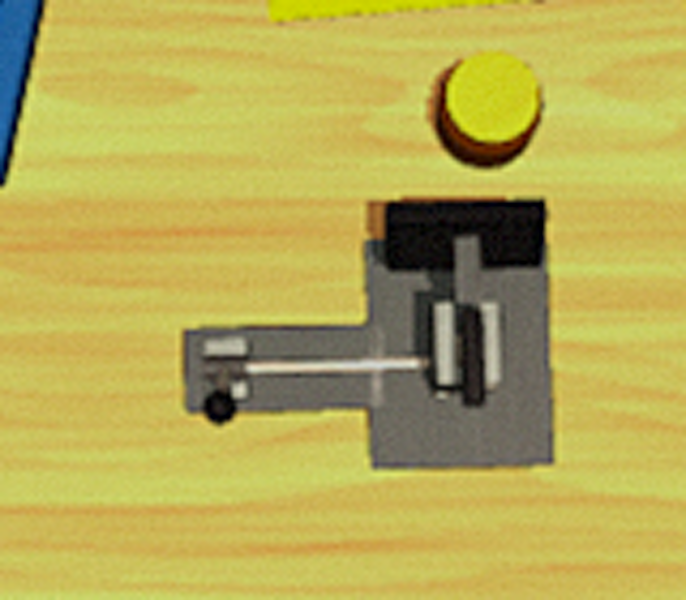

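View pics/scene0.png

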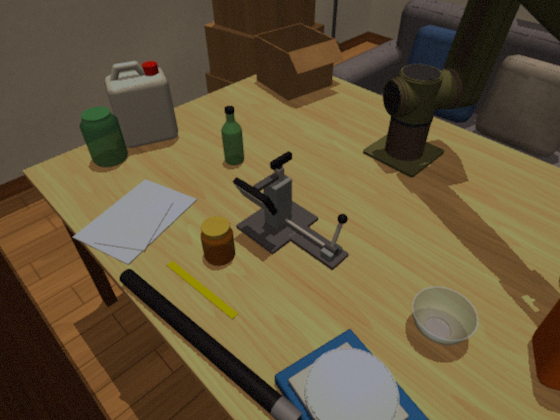

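The top view shows the stand nearly square to the world. The bar's centre is near (310, 233), the ball near (251, 245), and the foot's corners show clearly. The lever leans towards the robot. The jar lies ahead of the lamp, and the bottle and bowl are well clear.

```bash
python3 - <<'E'
from h import *
from scipy.optimize import least_squares
p=imaging.read_camera("top"); s=4.2875
cv2.imwrite("pics/top1.png",p["img"])
f=lambda u,v:(200+u/s-.4,150+v/s-.4)
C=[((373,467),(-.095,.075,.012)),((552,464),(-.095,-.075,.012)),((184,330),(.035,.225,.012)),((186,410),(-.035,.225,.012)),
((472,355),(0,0,.226)),((219,405),(-.035,.19,.115))]
W=np.array([atz(p,f(*c[0]),c[1][2])[:2] for c in C]); M=np.array([c[1][:2] for c in C])
def mod(x): c,s_=np.cos(x[2]),np.sin(x[2]); return M@np.array([[c,s_],[-s_,c]])+x[:2]
r=least_squares(lambda x:(mod(x)-W).ravel(),[.55,-.045,0],loss='soft_l1',f_scale=.003)
print(r.x); print(np.round(W-mod(r.x),4)); print(W)
s0=sensors.observe(); Rt=R.from_rotvec(s0["eef_rot"]).as_matrix(); print(Rt.round(3))
E
```

```text
[ 0.56048279 -0.05119151  0.05107041]
[[ 0.0071 -0.0003]
 [ 0.0017  0.0041]
 [-0.0031 -0.0023]
 [ 0.0014 -0.0008]
 [-0.0139  0.0001]
 [-0.0004  0.0003]]
[[ 0.46890138  0.01859229]
 [ 0.47116753 -0.12687437]
 [ 0.58080307  0.17299926]
 [ 0.51539587  0.17096757]
 [ 0.54659426 -0.05110921]
 [ 0.51543148  0.13711115]]
[[-0.     0.37   0.929]
 [-0.     0.929 -0.37 ]
 [-1.    -0.    -0.   ]]
```

```bash
python3 - <<'E'
from h import *
from scipy.optimize import least_squares
p=imaging.read_camera("top"); s=4.2875
f=lambda u,v:(200+u/s-.4,150+v/s-.4)
C=[((373,467),(-.075,.075,.012)),((552,464),(-.075,-.075,.012)),((184,330),(.035,.225,.012)),((186,410),(-.035,.225,.012)),
((472,355),(0,0,.226)),((219,405),(-.035,.19,.115)),((474,405),(-.035,0,.226))]
W=np.array([atz(p,f(*c[0]),c[1][2])[:2] for c in C]); M=np.array([c[1][:2] for c in C])
def mod(x): c,s_=np.cos(x[2]),np.sin(x[2]); return (M+np.array([1,0])*x[3]*(M[:,:1]==-.075))@np.array([[c,s_],[-s_,c]])+x[:2]
r=least_squares(lambda x:(mod(x)-W).ravel(),[.55,-.045,0,0],loss='soft_l1',f_scale=.003)
print(r.x); print(np.round(W-mod(r.x),4))
E
```

```text
[ 0.5472953  -0.05287954 -0.00336005 -0.00225763]
[[-0.0014 -0.0038]
 [ 0.0014  0.0007]
 [-0.0022  0.001 ]
 [ 0.0023 -0.0013]
 [-0.0007  0.0018]
 [ 0.0025 -0.0001]
 [-0.0014  0.0005]]
```

>>> jog_arm([
  [[-80,-30,30,-0.05,0,0,60],[-80,-60,62,-0.1,0,0,60],[-80,-90,94,-0.15,0,0,60],[-80,-120,126,-0.2,0,0,60],[-80,-150,158,-0.25,0,0,60],[-80,-180,190,-0.3,0,0,60],[-80,-210,222,-0.35,0,0,60],[-80,-240,254,-0.38,0,0,60],[-80,-270,286,-0.38,0,0,60],[-80,-300,318,-0.38,0,0,60],[-80,-330,350,-0.38,0,0,60],[-80,-360,382,-0.38,0,0,60],[-80,-390,414,-0.38,0,0,60],[-80,-420,446,-0.38,0,0,60],[-80,-450,478,-0.38,0,0,60],[-80,-475,505,-0.38,0,0,60],[-80,-488,520,-0.38,0,0,60],[-80,-494,527,-0.38,0,0,60],[-80,-494,527,-0.38,0,0,60],[-80,-494,527,-0.38,0,0,60]],
], squeeze=25)

```text
time: 2.57
position: [0.5477, -0.0519, 0.3052]
eef_rot: [0.002, 1.572, -0.002]
ft_force: [-0.5, -0.3, -0.0]
gripper_width: 0.632
```

```bash
python3 - <<'E'
from h import *
s=sensors.observe();print({k:np.round(s[k],3) for k in("time","position","ft_force","qpos","gripper_width")});print(R.from_rotvec(s["eef_rot"]).as_matrix().round(3))
ps={n:imaging.read_camera(n) for n in("scene","top")}
a=ps["scene"]["img"][110:260,200:380]; b=ps["top"]["img"][160:290,220:376]
cv2.imwrite("pics/d.png",np.hstack([cv2.resize(a,(400,333)),cv2.resize(b,(400,333))]))
E
```

```text
{'time': np.float64(2.567), 'position': array([ 0.548, -0.052,  0.305]), 'ft_force': array([-0.47 , -0.292, -0.023]), 'qpos': array([-0.192, -0.135,  1.775,  0.   ,  1.502, -1.76 ]), 'gripper_width': np.float64(0.632)}
[[-0.001  0.003  1.   ]
 [ 0.     1.    -0.003]
 [-1.     0.    -0.001]]
```

View pics/d.png

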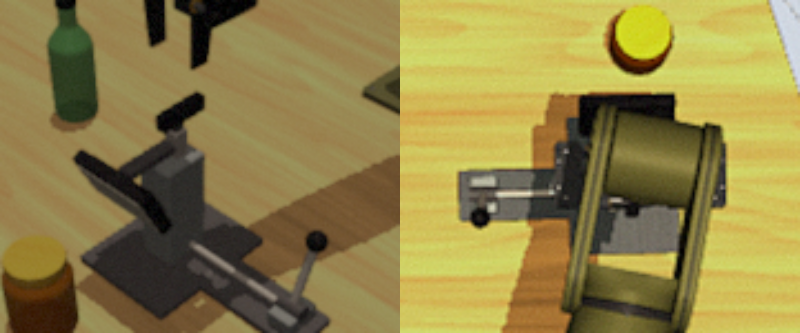

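The gripper is square above the bar with the fingers straddling it, and the panel and jar are clear. I'll go down next.

>>> jog_arm([
  [[20,0,0,0,0,0,60],[40,0,0,0,0,0,60],[60,0,0,0,0,0,60],[75,0,0,0,0,0,60],[85,0,0,0,0,0,60],[92,0,0,0,0,0,60],[97,0,0,0,0,0,60],[97,0,0,0,0,0,60],[97,0,0,0,0,0,60]],
])

```text
time: 3.42
position: [0.5474, -0.0492, 0.2093]
eef_rot: [-0.001, 1.57, 0.002]
ft_force: [0.7, -0.3, 0.6]
gripper_width: 0.633
```

>>> jog_arm([
  [[0,0,0,0,0,0,40],[0,0,0,0,0,0,30],[0,0,0,0,0,0,20],[0,0,0,0,0,0,10],[0,0,0,0,0,0,10],[0,0,0,0,0,0,10]],
], squeeze=20)

```text
time: 3.92
position: [0.5474, -0.0493, 0.2094]
eef_rot: [-0.001, 1.57, 0.001]
ft_force: [0.4, 0.1, -0.5]
gripper_width: 0.266
```

>>> jog_arm([
  [[0,0,0,0,0,0,5],[0,0,0,0,0,0,5],[0,0,0,0,0,0,5],[0,0,0,0,0,0,5],[0,0,0,0,0,0,5],[0,0,0,0,0,0,5]],
], squeeze=40)

```text
time: 4.42
position: [0.5474, -0.052, 0.2093]
eef_rot: [-0.006, 1.57, -0.002]
ft_force: [-0.4, -9.2, -1.4]
gripper_width: 0.164
```

>>> jog_arm([
  [[-2,0,0,0,0,0,5],[-4,0,0,0,0,0,5],[-6,0,0,0,0,0,5],[-8,0,0,0,0,0,5],[-8,0,0,0,0,0,5],[-8,0,0,0,0,0,5]],
])

```text
time: 4.92
position: [0.5473, -0.0521, 0.2163]
eef_rot: [-0.007, 1.571, -0.002]
ft_force: [4.0, -3.3, -8.4]
gripper_width: 0.168
```

>>> jog_arm([
  [[-2,0,0,0,0,0,5],[-4,0,0,0,0,0,5],[-6,0,0,0,0,0,5],[-6,0,0,0,0,0,5]],
])

```text
time: 5.25
position: [0.5474, -0.0521, 0.222]
eef_rot: [-0.007, 1.571, -0.002]
ft_force: [3.9, -2.7, -6.5]
gripper_width: 0.167
```

>>> jog_arm([
  [[-1.5,0,0,0,0,0,5],[-3,0,0,0,0,0,5],[-3,0,0,0,0,0,5]],
])

```text
time: 5.5
position: [0.5473, -0.052, 0.2246]
eef_rot: [-0.008, 1.571, -0.002]
ft_force: [3.4, -2.6, -6.7]
gripper_width: 0.166
```

>>> jog_arm([
  [[-1.5,0,0,0,0,0,5],[-3,0,0,0,0,0,5],[-3,0,0,0,0,0,5]],
])

```text
time: 5.75
position: [0.5473, -0.0521, 0.2274]
eef_rot: [-0.008, 1.571, -0.002]
ft_force: [4.3, -2.1, -7.6]
gripper_width: 0.166
```

>>> jog_arm([
  [[-1.5,0,0,0,0,0,5],[-3,0,0,0,0,0,5],[-3,0,0,0,0,0,5]],
])

```text
time: 6.0
position: [0.5473, -0.0521, 0.2303]
eef_rot: [-0.008, 1.571, -0.002]
ft_force: [4.2, -2.3, -6.9]
gripper_width: 0.166
```

>>> jog_arm([
  [[-1.5,0,0,0,0,0,5],[-3,0,0,0,0,0,5],[-3,0,0,0,0,0,5]],
])

```text
time: 6.25
position: [0.5473, -0.0521, 0.2333]
eef_rot: [-0.008, 1.571, -0.002]
ft_force: [3.7, -1.7, -6.3]
gripper_width: 0.172
```

>>> jog_arm([
  [[-1.5,0,0,0,0,0,5],[-3,0,0,0,0,0,5],[-3,0,0,0,0,0,5]],
])

```text
time: 6.5
position: [0.5473, -0.0521, 0.2363]
eef_rot: [-0.008, 1.571, -0.002]
ft_force: [3.9, -1.8, -6.3]
gripper_width: 0.168
```

>>> jog_arm([
  [[-1.5,0,0,0,0,0,5],[-3,0,0,0,0,0,5],[-3,0,0,0,0,0,5]],
])

```text
time: 6.75
position: [0.5473, -0.0521, 0.2394]
eef_rot: [-0.008, 1.571, -0.002]
ft_force: [3.8, -2.0, -6.9]
gripper_width: 0.166
```

>>> jog_arm([
  [[-1.5,0,0,0,0,0,5],[-3,0,0,0,0,0,5],[-3,0,0,0,0,0,5]],
])

```text
time: 7.0
position: [0.5474, -0.0521, 0.2424]
eef_rot: [-0.008, 1.571, -0.002]
ft_force: [3.7, -2.5, -6.8]
gripper_width: 0.169
```

>>> jog_arm([
  [[-1.5,0,0,0,0,0,5],[-3,0,0,0,0,0,5],[-3,0,0,0,0,0,5]],
])

```text
time: 7.25
position: [0.5474, -0.0521, 0.2455]
eef_rot: [-0.008, 1.571, -0.002]
ft_force: [3.9, -2.9, -6.7]
gripper_width: 0.165
```

>>> jog_arm([
  [[-1,0,0,0,0,0,5],[-2,0,0,0,0,0,5],[-2,0,0,0,0,0,5]],
])

```text
time: 7.5
position: [0.5473, -0.052, 0.2471]
eef_rot: [-0.008, 1.571, -0.002]
ft_force: [3.8, -2.1, -8.1]
gripper_width: 0.169
```

>>> jog_arm([
  [[-1,0,0,0,0,0,5],[-2,0,0,0,0,0,5],[-2,0,0,0,0,0,5]],
])

```text
time: 7.75
position: [0.5473, -0.0521, 0.2476]
eef_rot: [-0.008, 1.571, -0.002]
ft_force: [6.7, -2.9, -12.6]
gripper_width: 0.166
```

>>> jog_arm([
  [[-1,0,0,0,0,0,5],[-2,0,0,0,0,0,5],[-2,0,0,0,0,0,5]],
])

```text
time: 8.0
position: [0.5473, -0.0521, 0.248]
eef_rot: [-0.008, 1.572, -0.002]
ft_force: [6.3, -3.2, -13.0]
gripper_width: 0.167
```

>>> jog_arm([
  [[-1,0,0,0,0,0,5],[-2,0,0,0,0,0,5],[-2,0,0,0,0,0,5]],
])

```text
time: 8.25
position: [0.5473, -0.052, 0.2483]
eef_rot: [-0.008, 1.572, -0.002]
ft_force: [7.3, -3.1, -11.9]
gripper_width: 0.163
```

>>> jog_arm([
  [[-1,0,0,0,0,0,5],[-2,0,0,0,0,0,5],[-2,0,0,0,0,0,5]],
])

```text
time: 8.5
position: [0.5473, -0.0521, 0.2486]
eef_rot: [-0.007, 1.573, -0.002]
ft_force: [6.5, -3.5, -12.6]
gripper_width: 0.166
```

>>> jog_arm([
  [[-1.5,0,0,0,0,0,5],[-3,0,0,0,0,0,5],[-4,0,0,0,0,0,5],[-4,0,0,0,0,0,5]],
])

```text
time: 8.83
position: [0.5473, -0.052, 0.2504]
eef_rot: [-0.007, 1.573, -0.002]
ft_force: [7.0, -2.9, -13.5]
gripper_width: 0.167
```

>>> jog_arm([
  [[-1.5,0,0,0,0,0,5],[-3,0,0,0,0,0,5],[-4,0,0,0,0,0,5],[-4,0,0,0,0,0,5]],
])

```text
time: 9.17
position: [0.5473, -0.052, 0.2521]
eef_rot: [-0.007, 1.574, -0.001]
ft_force: [7.6, -2.3, -15.3]
gripper_width: 0.166
```

>>> jog_arm([
  [[-1.5,0,0,0,0,0,5],[-3,0,0,0,0,0,5],[-4,0,0,0,0,0,5],[-4,0,0,0,0,0,5]],
])

```text
time: 9.5
position: [0.5473, -0.0521, 0.2545]
eef_rot: [-0.007, 1.575, -0.001]
ft_force: [5.8, -2.1, -11.0]
gripper_width: 0.164
```

>>> jog_arm([
  [[-1.5,0,0,0,0,0,5],[-3,0,0,0,0,0,5],[-4,0,0,0,0,0,5],[-4,0,0,0,0,0,5]],
])

```text
time: 9.83
position: [0.5473, -0.0521, 0.2586]
eef_rot: [-0.007, 1.575, -0.001]
ft_force: [3.1, -2.5, -6.0]
gripper_width: 0.169
```

>>> jog_arm([
  [[-1.5,0,0,0,0,0,5],[-3,0,0,0,0,0,5],[-3,0,0,0,0,0,5]],
])

```text
time: 10.08
position: [0.5473, -0.0521, 0.2618]
eef_rot: [-0.007, 1.575, -0.001]
ft_force: [4.2, -1.9, -6.6]
gripper_width: 0.169
```

>>> jog_arm([
  [[-1.5,0,0,0,0,0,5],[-3,0,0,0,0,0,5],[-4,0,0,0,0,0,5],[-4,0,0,0,0,0,5]],
])

```text
time: 10.42
position: [0.5473, -0.052, 0.2638]
eef_rot: [-0.007, 1.575, -0.001]
ft_force: [7.4, -3.0, -13.1]
gripper_width: 0.167
```

>>> jog_arm([
  [[-1.5,0,0,0,0,0,5],[-3,0,0,0,0,0,5],[-4,0,0,0,0,0,5],[-4,0,0,0,0,0,5]],
])

```text
time: 10.75
position: [0.5473, -0.052, 0.2657]
eef_rot: [-0.006, 1.576, -0.001]
ft_force: [6.8, -3.5, -14.4]
gripper_width: 0.169
```

>>> jog_arm([
  [[-1.5,0,0,0,0,0,5],[-3,0,0,0,0,0,5],[-4,0,0,0,0,0,5],[-4,0,0,0,0,0,5]],
])

```text
time: 11.08
position: [0.5472, -0.052, 0.2673]
eef_rot: [-0.006, 1.577, -0.001]
ft_force: [7.0, -4.0, -14.7]
gripper_width: 0.172
```

>>> jog_arm([
  [[-1.5,0,0,0,0,0,5],[-3,0,0,0,0,0,5],[-4,0,0,0,0,0,5],[-4,0,0,0,0,0,5]],
])

```text
time: 11.42
position: [0.5473, -0.052, 0.27]
eef_rot: [-0.006, 1.578, -0.001]
ft_force: [6.0, -2.9, -11.3]
gripper_width: 0.168
```

>>> jog_arm([
  [[-1.5,0,0,0,0,0,5],[-3,0,0,0,0,0,5],[-4,0,0,0,0,0,5],[-4,0,0,0,0,0,5]],
])

```text
time: 11.75
position: [0.5473, -0.052, 0.2741]
eef_rot: [-0.006, 1.578, -0.001]
ft_force: [3.6, -2.0, -6.9]
gripper_width: 0.166
```

>>> jog_arm([
  [[-1.5,0,0,0,0,0,5],[-3,0,0,0,0,0,5],[-4,0,0,0,0,0,5],[-4,0,0,0,0,0,5]],
])

```text
time: 12.08
position: [0.5473, -0.0521, 0.2773]
eef_rot: [-0.006, 1.578, -0.001]
ft_force: [5.5, -2.4, -10.8]
gripper_width: 0.161
```

>>> jog_arm([
  [[-1.5,0,0,0,0,0,5],[-3,0,0,0,0,0,5],[-4,0,0,0,0,0,5],[-4,0,0,0,0,0,5]],
])

```text
time: 12.42
position: [0.5473, -0.052, 0.2793]
eef_rot: [-0.006, 1.579, -0.001]
ft_force: [6.4, -3.6, -14.3]
gripper_width: 0.163
```

>>> jog_arm([
  [[-1.5,0,0,0,0,0,5],[-3,0,0,0,0,0,5],[-4,0,0,0,0,0,5],[-4,0,0,0,0,0,5]],
])

```text
time: 12.75
position: [0.5472, -0.052, 0.2811]
eef_rot: [-0.005, 1.58, -0.001]
ft_force: [6.9, -2.0, -14.8]
gripper_width: 0.167
```

>>> jog_arm([
  [[-1.5,0,0,0,0,0,5],[-3,0,0,0,0,0,5],[-4,0,0,0,0,0,5],[-4,0,0,0,0,0,5]],
])

```text
time: 13.08
position: [0.5472, -0.052, 0.2829]
eef_rot: [-0.005, 1.581, -0.0]
ft_force: [6.7, -3.6, -14.9]
gripper_width: 0.169
```

>>> jog_arm([
  [[-1.5,0,0,0,0,0,5],[-3,0,0,0,0,0,5],[-4,0,0,0,0,0,5],[-4,0,0,0,0,0,5]],
])

```text
time: 13.42
position: [0.5472, -0.052, 0.2858]
eef_rot: [-0.005, 1.582, -0.0]
ft_force: [4.2, -2.3, -10.1]
gripper_width: 0.165
```

>>> jog_arm([
  [[-1.5,0,0,0,0,0,5],[-3,0,0,0,0,0,5],[-3,0,0,0,0,0,5]],
])

```text
time: 13.67
position: [0.5473, -0.052, 0.289]
eef_rot: [-0.005, 1.582, -0.0]
ft_force: [2.9, -1.8, -7.7]
gripper_width: 0.165
```

>>> jog_arm([
  [[-1.5,0,0,0,0,0,5],[-3,0,0,0,0,0,5],[-4,0,0,0,0,0,5],[-4,0,0,0,0,0,5]],
])

```text
time: 14.0
position: [0.5473, -0.052, 0.2923]
eef_rot: [-0.005, 1.582, -0.0]
ft_force: [4.7, -3.5, -9.6]
gripper_width: 0.166
```

>>> jog_arm([
  [[-1.5,0,0,0,0,0,5],[-3,0,0,0,0,0,5],[-4,0,0,0,0,0,5],[-4,0,0,0,0,0,5]],
])

```text
time: 14.33
position: [0.5472, -0.052, 0.2944]
eef_rot: [-0.005, 1.583, -0.0]
ft_force: [5.9, -2.1, -13.3]
gripper_width: 0.166
```

>>> jog_arm([
  [[-1.5,0,0,0,0,0,5],[-3,0,0,0,0,0,5],[-4,0,0,0,0,0,5],[-4,0,0,0,0,0,5]],
])

```text
time: 14.67
position: [0.5472, -0.052, 0.2963]
eef_rot: [-0.005, 1.585, 0.0]
ft_force: [6.7, -3.0, -14.7]
gripper_width: 0.166
```

>>> jog_arm([
  [[-1.5,0,0,0,0,0,5],[-3,0,0,0,0,0,5],[-4,0,0,0,0,0,5],[-4,0,0,0,0,0,5]],
])

```text
time: 15.0
position: [0.5472, -0.052, 0.2983]
eef_rot: [-0.005, 1.586, 0.0]
ft_force: [5.7, -3.2, -14.9]
gripper_width: 0.168
```

>>> jog_arm([
  [[-1.5,0,0,0,0,0,5],[-3,0,0,0,0,0,5],[-3,0,0,0,0,0,5]],
])

```text
time: 15.25
position: [0.5471, -0.052, 0.3002]
eef_rot: [-0.005, 1.587, 0.0]
ft_force: [4.4, -2.3, -9.6]
gripper_width: 0.169
```

>>> jog_arm([
  [[-1,0,0,0,0,0,5],[-2,0,0,0,0,0,5],[-3,0,0,0,0,0,5],[-3,0,0,0,0,0,5]],
])

```text
time: 15.58
position: [0.5472, -0.0521, 0.3038]
eef_rot: [-0.005, 1.587, 0.0]
ft_force: [3.3, -1.9, -6.7]
gripper_width: 0.166
```

>>> jog_arm([
  [[0.5,0,0,0,0,0,5],[1,0,0,0,0,0,5],[1.5,0,0,0,0,0,5],[2,0,0,0,0,0,5],[2,0,0,0,0,0,5]],
])

```text
time: 16.0
position: [0.5472, -0.052, 0.3035]
eef_rot: [-0.005, 1.586, 0.0]
ft_force: [-0.3, -2.2, 2.3]
gripper_width: 0.166
```

>>> jog_arm([
  [[0.5,0,0,0,0,0,5],[1,0,0,0,0,0,5],[1.5,0,0,0,0,0,5],[2,0,0,0,0,0,5],[2,0,0,0,0,0,5]],
])

```text
time: 16.42
position: [0.5472, -0.0521, 0.3033]
eef_rot: [-0.005, 1.584, 0.0]
ft_force: [-3.1, -0.8, 6.0]
gripper_width: 0.165
```

>>> jog_arm([
  [[0,0,0,0,0,0,8],[0,0,0,0,0,0,20],[0,0,0,0,0,0,40],[0,0,0,0,0,0,50],[0,0,0,0,0,0,50],[0,0,0,0,0,0,50],[0,0,0,0,0,0,50]],
])

```text
time: 17.0
position: [0.5472, -0.052, 0.3031]
eef_rot: [-0.005, 1.585, 0.0]
ft_force: [-0.9, 0.5, -0.5]
gripper_width: 0.493
```

>>> jog_arm([
  [[0,0,0,0,0,0,50],[-5,0,0,0,0,0,50],[-15,0,0,0,0,0,50],[-30,0,0,0,0,0,50],[-45,0,0,0,0,0,50],[-60,0,0,0,0,0,50],[-75,0,0,0,0,0,50],[-80,0,0,0,0,0,50]],
])

```text
time: 17.67
position: [0.5492, -0.0519, 0.3878]
eef_rot: [-0.006, 1.579, -0.001]
ft_force: [0.1, 0.6, -0.4]
gripper_width: 0.526
```

```bash
python3 - <<'E'
from h import *
s=sensors.observe();print({k:np.round(s[k],3) for k in("time","position","ft_force","qpos")});print(R.from_rotvec(s["eef_rot"]).as_matrix().round(3))
ps={n:imaging.read_camera(n) for n in("scene","top")}
for l,z in dict(handle=.31,lever_ball=.115).items():
    m={}
    for n,p in ps.items():
        r=imaging.mark_of(l,p)
        for q in r[:2]: print(l,n,round(q["p"],2),np.round(q["xy"]),np.round(atz(p,q["xy"],z),3))
        if r: m[n]=ray(p,r[0]["xy"])
    if len(m)==2: print("   tri",tri(*m.values()))
a=ps["scene"]["img"][90:260,190:380]; b=ps["top"]["img"][160:290,220:376]
cv2.imwrite("pics/e.png",np.hstack([cv2.resize(a,(400,358)),cv2.resize(b,(400,358))]))
E
```

```text
{'time': np.float64(17.667), 'position': array([ 0.549, -0.052,  0.388]), 'ft_force': array([ 0.07 ,  0.573, -0.381]), 'qpos': array([-0.189, -0.14 ,  1.646, -0.006,  1.643, -1.763])}
[[-0.008 -0.003  1.   ]
 [-0.004  1.     0.003]
 [-1.    -0.004 -0.008]]
handle scene 0.79 [275. 132.] [ 0.568 -0.046  0.31 ]
handle scene 0.56 [231. 159.] [ 0.713 -0.035  0.31 ]
handle top 0.56 [313. 231.] [ 0.544 -0.055  0.31 ]
   tri (array([ 0.54869301, -0.05960092,  0.29533093]), np.float64(0.010088767758474167))
lever_ball scene 0.47 [344. 220.] [0.515 0.144 0.115]
lever_ball top 0.54 [246. 244.] [0.515 0.153 0.115]
   tri (array([0.51651661, 0.14971206, 0.1196646 ]), np.float64(0.006823307454494197))
```

View pics/e.png

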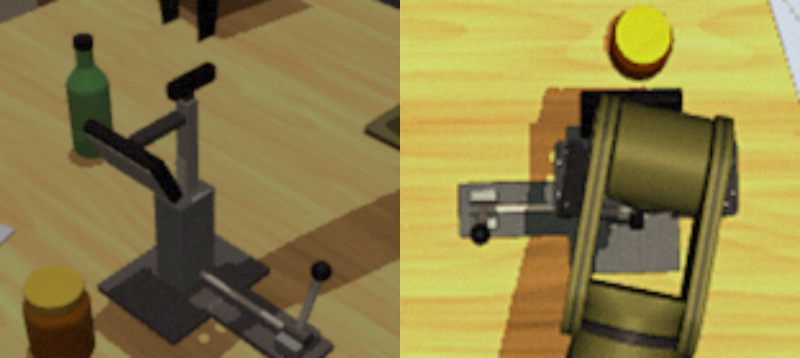

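The column stands raised with the bar released, and the lever is still at its near stop (ball at about (251, 245) in the top view). Next I'll move behind the ball with the jaws shut.

>>> jog_arm([
  [[0,20,-14,0,0,0,30],[0,45,-30,0,0,0,10],[0,75,-48,0,0,0,0],[0,105,-66,0,0,0,0],[0,135,-84,0,0,0,0],[0,160,-100,0,0,0,0],[0,180,-112,0,0,0,0],[0,190,-119,0,0,0,0],[30,190,-119,0,0,0,0],[60,190,-119,0,0,0,0],[90,190,-119,0,0,0,0],[120,190,-119,0,0,0,0],[150,190,-119,0,0,0,0],[180,190,-119,0,0,0,0],[200,190,-119,0,0,0,0],[220,190,-119,0,0,0,0],[220,190,-119,0,0,0,0],[220,190,-119,0,0,0,0]],
], squeeze=10)

```text
time: 19.47
position: [0.4239, 0.1368, 0.1618]
eef_rot: [-0.005, 1.59, -0.001]
ft_force: [0.5, -0.3, 0.3]
gripper_width: 0.002
```

```bash
python3 - <<'E'
from h import *
s=sensors.observe();print({k:np.round(s[k],3) for k in("time","position","ft_force","qpos","gripper_width")});print(R.from_rotvec(s["eef_rot"]).as_matrix().round(3))
ps={n:imaging.read_camera(n) for n in("scene","top")}
a=ps["scene"]["img"][120:290,240:430]; b=ps["top"]["img"][160:310,190:346]
cv2.imwrite("pics/f.png",np.hstack([cv2.resize(a,(400,358)),cv2.resize(b,(400,385))[:358]]))
E
```

```text
{'time': np.float64(19.467), 'position': array([0.424, 0.137, 0.162]), 'ft_force': array([ 0.461, -0.272,  0.289]), 'qpos': array([ 0.191, -0.287,  2.145,  0.   ,  1.304, -1.382]), 'gripper_width': np.float64(0.002)}
[[-0.02  -0.003  1.   ]
 [-0.004  1.     0.003]
 [-1.    -0.004 -0.02 ]]
```

View pics/f.png

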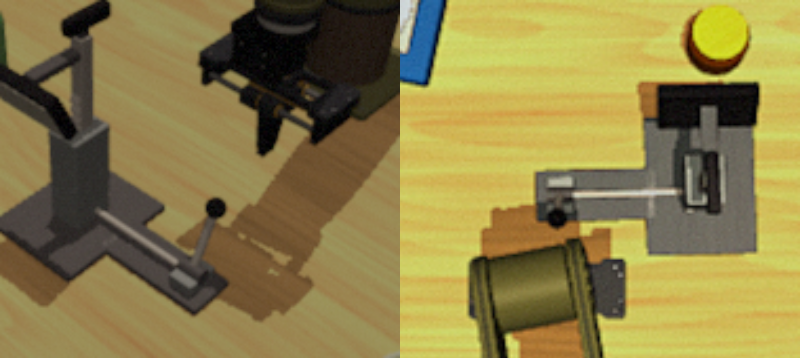

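>>> jog_arm([
  [[15,0,0,0,0,0,0],[30,0,0,0,0,0,0],[40,0,0,0,0,0,0],[42,0,10,0,0,0,0],[42,0,25,0,0,0,0],[42,0,38,0,0,0,0],[42,0,48,0,0,0,0],[42,0,48,0,0,0,0]],
])

```text
time: 20.23
position: [0.4752, 0.1374, 0.1231]
eef_rot: [-0.004, 1.583, 0.0]
ft_force: [-0.4, -0.0, -0.4]
gripper_width: 0.003
```

>>> jog_arm([
  [[0,0,4,0,0,0,0],[0,0,8,0,0,0,0],[0,0,12,0,0,0,0],[0,0,16,0,0,0,0],[0,0,20,0,0,0,0],[0,0,24,0,0,0,0],[0,0,27,0,0,0,0],[0,0,30,0,0,0,0]],
])

```text
time: 20.9
position: [0.5054, 0.1375, 0.1227]
eef_rot: [-0.004, 1.583, 0.0]
ft_force: [-2.3, 0.6, 1.6]
gripper_width: 0.006
```

>>> jog_arm([
  [[1,0,4,0,0,0,0],[2,0,8,0,0,0,0],[3,0,12,0,0,0,0],[3,0,16,0,0,0,0],[3,0,20,0,0,0,0],[3,0,24,0,0,0,0],[3,0,28,0,0,0,0],[3,0,32,0,0,0,0],[3,0,36,0,0,0,0],[3,0,38,0,0,0,0]],
])

```text
time: 21.73
position: [0.5439, 0.1377, 0.1191]
eef_rot: [-0.003, 1.583, 0.0]
ft_force: [-0.6, 1.7, 1.4]
gripper_width: 0.003
```

>>> jog_arm([
  [[0,0,2,0,0,0,0],[0,0,4,0,0,0,0],[0,0,5,0,0,0,0],[0,0,5,0,0,0,0]],
])

```text
time: 22.07
position: [0.5488, 0.1377, 0.1187]
eef_rot: [-0.003, 1.583, 0.0]
ft_force: [-1.0, 0.7, -0.6]
gripper_width: 0.003
```

>>> jog_arm([
  [[0,0,2,0,0,0,0],[0,0,3,0,0,0,0],[0,0,4,0,0,0,0],[0,0,4,0,0,0,0]],
])

```text
time: 22.4
position: [0.5528, 0.1376, 0.1184]
eef_rot: [-0.004, 1.584, 0.0]
ft_force: [-1.2, 0.7, -1.7]
gripper_width: 0.001
```

>>> jog_arm([
  [[0,0,1.5,0,0,0,0],[0,0,3,0,0,0,0],[0,0,3,0,0,0,0]],
])

```text
time: 22.65
position: [0.5559, 0.1374, 0.1182]
eef_rot: [-0.004, 1.584, -0.0]
ft_force: [-0.9, 0.2, -1.1]
gripper_width: 0.009
```

>>> jog_arm([
  [[0,0,1.5,0,0,0,0],[0,0,3,0,0,0,0],[0,0,3,0,0,0,0]],
])

```text
time: 22.9
position: [0.559, 0.1374, 0.1182]
eef_rot: [-0.004, 1.584, -0.0]
ft_force: [-1.3, 0.4, -1.1]
gripper_width: 0.004
```

>>> jog_arm([
  [[0,0,1.5,0,0,0,0],[0,0,3,0,0,0,0],[0,0,3,0,0,0,0]],
])

```text
time: 23.15
position: [0.5596, 0.1374, 0.1179]
eef_rot: [-0.004, 1.591, -0.0]
ft_force: [-11.1, 0.9, 5.2]
gripper_width: 0.004
```

>>> jog_arm([
  [[0,0,1.5,0,0,0,0],[0,0,2.5,0,0,0,0],[0,0,2.5,0,0,0,0]],
])

```text
time: 23.4
position: [0.5596, 0.1374, 0.118]
eef_rot: [-0.005, 1.599, -0.001]
ft_force: [-11.5, -0.9, 6.6]
gripper_width: 0.002
```

>>> jog_arm([
  [[0,0,-5,0,0,0,0],[0,0,-20,0,0,0,0],[0,0,-40,0,0,0,0],[0,0,-60,0,0,0,0],[0,0,-85,0,0,0,0],[-20,0,-110,0,0,0,0],[-50,0,-130,0,0,0,0],[-80,0,-140,0,0,0,0],[-110,0,-140,0,0,0,0],[-110,0,-140,0,0,0,0]],
])

```text
time: 24.23
position: [0.4265, 0.1381, 0.2403]
eef_rot: [-0.003, 1.583, 0.002]
ft_force: [0.1, -0.2, 1.8]
gripper_width: 0.001
```

```bash
python3 - <<'E'
from h import *
s=sensors.observe();print({k:np.round(s[k],3) for k in("time","position","ft_force","qvel")})
ps={n:imaging.read_camera(n) for n in("scene","top")}
p=ps["top"]
for l,z in dict(handle=.31,lever_ball=.115,jar=0,bottle=0,bowl=0).items():
    for n,p in ps.items():
        for q in imaging.mark_of(l,p)[:1]: print(l,n,round(q["p"],2),np.round(q["xy"]),np.round(atz(p,q["xy"],z),3))
a=ps["scene"]["img"][100:290,190:400]; b=ps["top"]["img"][160:310,190:346]
cv2.imwrite("pics/g.png",np.hstack([cv2.resize(a,(400,362)),cv2.resize(b,(400,385))[:362]]))
E
```

```text
{'time': np.float64(24.233), 'position': array([0.426, 0.138, 0.24 ]), 'ft_force': array([ 0.105, -0.22 ,  1.821]), 'qvel': array([-0.006,  0.044,  0.055, -0.002, -0.061, -0.001])}
handle top 0.77 [314. 232.] [ 0.542 -0.059  0.31 ]
lever_ball scene 0.67 [326. 233.] [0.583 0.145 0.115]
lever_ball top 0.49 [247. 223.] [0.585 0.15  0.115]
jar scene 0.75 [222. 254.] [ 0.752 -0.072 -0.   ]
jar top 0.93 [311. 178.] [ 0.756 -0.068  0.   ]
bottle scene 0.73 [235. 157.] [ 0.439 -0.393  0.   ]
bottle top 0.57 [401. 264.] [ 0.448 -0.382  0.   ]
bowl scene 0.95 [436. 330.] [0.548 0.455 0.   ]
bowl top 0.89 [164. 235.] [0.551 0.45  0.   ]
```

View pics/g.png

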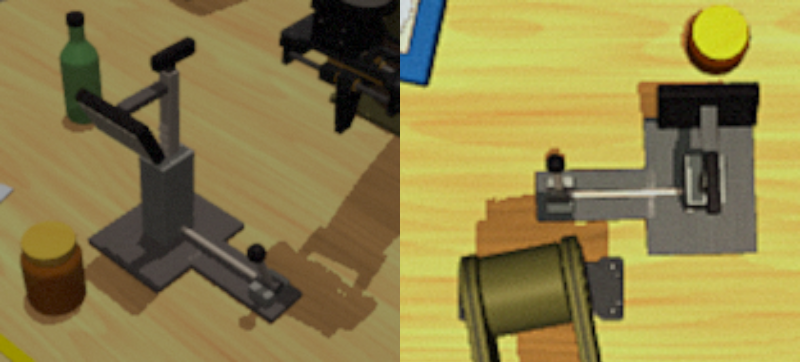

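The lever now leans away from the robot: the ball is near (251, 223) in the top view, about 70 mm in +x from where it started. The column is still up, the other objects haven't moved, and the gripper is clear.

>>> jog_arm([
  [[0,0,0,0,0,0,0],[0,0,0,0,0,0,0],[0,0,0,0,0,0,0]],
])

```text
time: 25.08
position: [0.4226, 0.1374, 0.2312]
eef_rot: [-0.005, 1.6, -0.001]
ft_force: [-0.1, 0.1, -0.2]
gripper_width: 0.004
```

```bash
python3 -c "
from workcell import finish_job
print(finish_job())"
```

```text
the job is handed in; nothing more can be done
None
```

The lamp column is on its fourth notch, the locking lever is at its other stop, and the job was handed in at about 25 s of the 72 s allowed.

- **Column:** I gripped the bar and lifted in small steps, feeling four pull peaks of about 15 N, each falling back to the bare weight of 6–7 N. The pulls eased at about 47, 62, 77 and 93 mm of travel, which fits the 15 mm tooth spacing. Lowered slowly, it settled within 0.5 mm and carried its own weight. The most I pressed down, at the end of a step, was 6 N. I then let go, and the later pictures show it still raised.
- **Lever:** I pushed the ball with shut fingers to the rigid stop, reading at most about 13 N. The stop came where the stand's geometry predicted (tool x = 0.5596 m against 0.559 m). The cameras then put the ball about 70 mm further along +x, and it stayed there after I backed off.
- **Jar, bottle and bowl:** their measured positions are unchanged within about 1 cm of measuring scatter. The gripper ended clear of everything, with force readings near zero.

**Disagreements:** the networks' readings differ from my own measurements by up to about 15 mm. For the ball's y they gave 0.145–0.15 m, against 0.137 m from the picture. The scene camera did not find the handle in the last check; the top camera did. None of this affected the result.

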